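Put the clamp bolts away in the vacuum box

ROBOT

A 6-joint arm with a two-finger parallel gripper is mounted at the origin on the work surface. World frame = base frame: x ahead of the robot, y to its left, z up, the work surface at z = 0. Lengths are in m, angles in rad, forces in N, time in s.
With the tool pointing down it reaches from about 0.275 to 0.875 m from the base axis. Payload 12.5 kg.
Tool frame: the origin (TCP) lies on the centre line of the jaws, within the pads' length; the fingertips stand r.finger_overhang ahead of it and the grasp point (between the pads) lies 3 mm ahead of it (r.finger_overhang is the distance from the TCP to the fingertips, in m); z points along the fingers, y is the direction in which the jaws open and shut (so a half turn about z gives the same grasp; the last joint's range is limited). The gripper opens to 85 mm and grips with 20 to 120 N. Pads are 22 mm wide; open, the fingers measure 114 mm over their backs; the gripper's body (76 mm by 85 mm) begins 54 mm behind the grasp point. The pads swing forward as they close: fully open they stand 13 mm farther back than shut.
Start: joints at [1.158, 0.351, 1.652, -0, 1.139, -0.085], TCP at [0.177, 0.521, 0.253] pointing down, gripper open.
Joint ranges: [-2.75, 2.75], [-0.79, 2.1], [0.01, 2.65], [-1.57, 4.71], [0.07, 3.14], [-2.87, 2.87]. Speed limits (rad/s): [2.22, 2.22, 2.79, 3.14, 3.14, 3.14].

INTERFACE

Orientations are given as a unit quaternion [x, y, z, w].
In Python, from cell import r, optics gives the robot as it stands. The module is installed in compiled form; this text tells all that it offers. Calls block until the motion is done:
- r.move_to(position, orientation): joint-space move of the TCP to a pose.
- r.move_linear(position, rot=None, vel=0.15): straight line of the TCP; rot=None keeps the orientation; vel is the mean speed in m/s.
- r.set_joints(angles): joint-space move.
- r.set_gripper(opening, squeeze=None): opening from 0.0 (shut) to 1.0 (fully open); squeeze is the grip in N (None keeps the last); returns when the fingers have stopped.
- r.sleep(seconds).
- r.inverse_kinematics(position, orientation): joint angles nearest the present ones, or None.
- optics.get_image(name): name is "scene" or "top"; returns a dict with "pixels" (384x512x3 uint8, red, green, blue), "depth" (384x512 float32, m along the optical axis (not along the pixel's ray), 0 where there is no reading), "fx", "fy", "cx", "cy" (pixels), "D" ([k1, k2, p1, p2, k3] as OpenCV has them; the pictures are not rectified), "camera_from_world" (4x4, takes a point from world to camera coordinates). Camera axes: x right, y down, z forward; pixel columns grow to the right and rows downward; lengths in m; the calibration is good to about 2 mm. A picture is of the moment at which its call begins.
A pose or a line that the arm cannot do raises r.PlanningError and nothing moves.
- r.hand_in(): hands the job in, once; it reports no verdict.
Readings, each from a call of its own:
- r.current_t(): time.
- r.current_q(): joint angles.
- r.current_qvel(): joint speeds.
- r.current_effort(): joint torques, N m.
- r.current_tool_pos(): TCP position.
- r.current_ee_rot(): TCP orientation.
- r.current_contact_force(): force on the tool from outside, world axes, zero at the start.
- r.current_torque(): the same for the moment, N m.
- r.current_opening(): opening from 0.0 (shut) to 1.0 (fully open).
Only numpy, scipy, OpenCV 4.12 (cv2) and the standard library are available. Lean on these libraries where they do the work, as an engineer would, in place of code of your own. Each camera call takes 0.05 s, during which the arm holds its last target.

TASK

Put the clamp bolts away in the rust-proof vacuum box: stand every T-slot clamp bolt that stands on the rubber mat upright inside the green box beside the pump, then lay the lid squarely on it and let go of it, and press the six snap tabs around its edge one after another until every one is fully down. Then draw the air out with four full strokes of the pump lever, each right down to the bottom and all the way back up, and leave the other things on the bench where they are.

Things in the scene. Friction and masses are not known exactly. Their poses are not given: they have to be found in the camera images.
- clamp1_mid (a point): T-slot clamp bolt, dark oily steel, about 0.32 kg, standing on the rubber mat (3 mm thick) or absent: square base 40 x 40 mm, 16 mm high with a step to 24 mm, an upright 12 mm stud, and on top a hexagon nut, 24 mm across flats (two flats face +y and -y), from 44 to 58 mm above its underside. The point is half-way up, 29 mm above the underside, on the stud's axis; z up the stud. Best gripped by the nut, whose middle is 22 mm above this point. The four are alike.
- clamp2_mid (a point): T-slot clamp bolt, dark oily steel, about 0.32 kg, standing on the rubber mat (3 mm thick) or absent: square base 40 x 40 mm, 16 mm high with a step to 24 mm, an upright 12 mm stud, and on top a hexagon nut, 24 mm across flats (two flats face +y and -y), from 44 to 58 mm above its underside. The point is half-way up, 29 mm above the underside, on the stud's axis; z up the stud. Best gripped by the nut, whose middle is 22 mm above this point. The four are alike.
- clamp3_mid (a point): T-slot clamp bolt, dark oily steel, about 0.32 kg, standing on the rubber mat (3 mm thick) or absent: square base 40 x 40 mm, 16 mm high with a step to 24 mm, an upright 12 mm stud, and on top a hexagon nut, 24 mm across flats (two flats face +y and -y), from 44 to 58 mm above its underside. The point is half-way up, 29 mm above the underside, on the stud's axis; z up the stud. Best gripped by the nut, whose middle is 22 mm above this point. The four are alike.
- clamp4_mid (a point): T-slot clamp bolt, dark oily steel, about 0.32 kg, standing on the rubber mat (3 mm thick) or absent: square base 40 x 40 mm, 16 mm high with a step to 24 mm, an upright 12 mm stud, and on top a hexagon nut, 24 mm across flats (two flats face +y and -y), from 44 to 58 mm above its underside. The point is half-way up, 29 mm above the underside, on the stud's axis; z up the stud. Best gripped by the nut, whose middle is 22 mm above this point. The four are alike.
- box_floor (a point): centre of the inner floor of the green open-topped steel box, which is fixed to the bench on a steel base plate; the floor is 12 mm above the bench. Inside 134 mm (x) by 156 mm (y), 66 mm deep, walls 4 mm: room for four clamp bolts in two rows, no dividers.
- box_rim (a point): centre of the box's mouth, level with the rim, 66 mm above the inner floor; x and y along the box's sides
- lid_handle (a point): the loose white lid, 0.4 kg, lying right way up on the bench: plate 150 mm (x) by 172 mm (y), 4 mm thick, with a locating lip 6 mm deep beneath that goes inside the box with 3.5 mm play all round. In its middle stands a grey handle bar, 18 mm thick (x), 70 mm long (y), 32 mm high above the plate. The point is in the bar, 20 mm above the plate's upper face. The lid fits either way round.
- lid_seat (a point): centre of the lid plate's underside, 24 mm below lid_handle and level with the top of the lip; it comes to box_rim when the lid is home; x and y along the lid's sides as above
- tab1 (a joint): grey snap tab at the lid's edge, 26 mm (across the edge) x 30 mm, its middle at x 61, y 48 mm in the frame of lid_seat; its flat top is 14 mm above lid_seat (10 above the plate) when up, 6 mm when down. Value: 0 up, 0.008 m fully down. Pushed straight down it resists with about 6 N and stays where it is left; it grips only when fully down.
- tab2 (a joint): grey snap tab at the lid's edge, 26 mm (across the edge) x 30 mm, its middle at x 61, y -48 mm in the frame of lid_seat; its flat top is 14 mm above lid_seat (10 above the plate) when up, 6 mm when down. Value: 0 up, 0.008 m fully down. Pushed straight down it resists with about 6 N and stays where it is left; it grips only when fully down.
- tab3 (a joint): grey snap tab at the lid's edge, 26 mm (across the edge) x 30 mm, its middle at x -61, y 48 mm in the frame of lid_seat; its flat top is 14 mm above lid_seat (10 above the plate) when up, 6 mm when down. Value: 0 up, 0.008 m fully down. Pushed straight down it resists with about 6 N and stays where it is left; it grips only when fully down.
- tab4 (a joint): grey snap tab at the lid's edge, 26 mm (across the edge) x 30 mm, its middle at x -61, y -48 mm in the frame of lid_seat; its flat top is 14 mm above lid_seat (10 above the plate) when up, 6 mm when down. Value: 0 up, 0.008 m fully down. Pushed straight down it resists with about 6 N and stays where it is left; it grips only when fully down.
- tab5 (a joint): grey snap tab at the lid's edge, 26 mm (across the edge) x 30 mm, its middle at x 0, y 72 mm in the frame of lid_seat; its flat top is 14 mm above lid_seat (10 above the plate) when up, 6 mm when down. Value: 0 up, 0.008 m fully down. Pushed straight down it resists with about 6 N and stays where it is left; it grips only when fully down.
- tab6 (a joint): grey snap tab at the lid's edge, 26 mm (across the edge) x 30 mm, its middle at x 0, y -72 mm in the frame of lid_seat; its flat top is 14 mm above lid_seat (10 above the plate) when up, 6 mm when down. Value: 0 up, 0.008 m fully down. Pushed straight down it resists with about 6 N and stays where it is left; it grips only when fully down.
- lever_pivot (a point): pivot of the hand vacuum pump's lever, on the box's base plate beside its -y side, 125 mm above the bench; the pivot runs along this point's y and the lever points to its -x side
- lever_grip (a point): middle of the lever's black cross grip (22 mm thick, 90 mm long, level, along the pivot's y), 170 mm from the pivot; the axes of this point turn with the lever
- pump_lever (a joint): sprung lever angle: 0 at the top stop, where the lever rises 0.70 rad above level; 0.8 rad at the bottom stop, 0.10 rad below level. Pushing the grip down takes about 3 N at the top and 11 N at the bottom; a spring brings it up again when let go.
- mat: black rubber mat, 250 x 210 x 3 mm, fixed; origin under its centre
- wrench: a flat open-end wrench, a bystander to be left where it is
- crank: a steel crank handle with a black grip, a bystander to be left where it is
- washer: a thick steel washer, a bystander to be left where it is
- setup_block: a ground steel block, a bystander to be left where it is
- oil_bottle: a white oil bottle, a bystander to be left where it is
- bench_brush: a wooden-handled brush, a bystander to be left where it is
Things that resemble listed ones, but are neither listed nor needed, are in the scene too. Leave any brown look-alike of the part that bears clamp1_mid alone. Leave any orange look-alike of the part that bears clamp2_mid alone.

How it is judged:
By the outcome, as a careful person would: the job done as asked, in the order asked, and still so for the second after the job is handed in, with the robot touching nothing.
Of clamp1, clamp2, clamp3, clamp4 only 2 to 4 are there at a start; the rules pass over those that are not, and their reading is None.
At some moment in a run one of clamp1, clamp2, clamp3, clamp4 may be knocked a few centimetres aside while the robot is not near it.
It also fails if it takes over 210 s, if anything falls off the work surface, if the arm or the gripper's body presses on something with over 40 N, if the wrist force passes 120 N, or if a joint passes its speed limit or range.

## Working session

There is one attempt and no reset: what is moved stays moved. The work goes in short steps, each a Python script; the robot and the scene stay as the last script left them, time stands still between calls to the robot, and variables do not carry over. Pictures are saved under pics/ and viewed, and the job is handed in when it is done.

```bash
mkdir -p pics; ls
cat > h.py <<'E'
import numpy as np, cv2
from cell import r, optics
def shot(n):
    d=optics.get_image(n); return d
def save(d,f,crop=None,s=1):
    im=d["pixels"][:,:,::-1]
    if crop: im=im[crop[1]:crop[3],crop[0]:crop[2]]
    if s!=1: im=cv2.resize(im,None,fx=s,fy=s,interpolation=cv2.INTER_CUBIC)
    cv2.imwrite("pics/"+f,im)
def K(d): return np.array([[d["fx"],0,d["cx"]],[0,d["fy"],d["cy"]],[0,0,1.]])
def ray(d,uv):
    p=cv2.undistortPoints(np.array(uv,float).reshape(-1,1,2),K(d),np.array(d["D"]),None,None).reshape(-1,2)
    T=np.array(d["camera_from_world"]);R=T[:3,:3];c=-R.T@T[:3,3]
    v=np.c_[p,np.ones(len(p))]@R
    return c,v
def onplane(d,uv,z):
    c,v=ray(d,uv); return c+v*((z-c[2])/v[:,2])[:,None]
def cloud(d):
    h,w=d["depth"].shape
    uv=np.stack(np.meshgrid(np.arange(w),np.arange(h)),-1).reshape(-1,2)
    c,v=ray(d,uv); return (c+v*d["depth"].reshape(-1,1)).reshape(h,w,3)
def proj(d,P):
    T=np.array(d["camera_from_world"])
    p,_=cv2.projectPoints(np.array(P,float).reshape(-1,1,3),cv2.Rodrigues(T[:3,:3])[0],T[:3,3],K(d),np.array(d["D"]))
    return p.reshape(-1,2)
E
python3 - <<'E'
from h import *
for n in("scene","top"):
    d=shot(n); save(d,n+"0.png",s=1.5)
    T=np.array(d["camera_from_world"]);print(n,-T[:3,:3].T@T[:3,3],d["fx"],T[2,:3],d["D"])
print(r.finger_overhang,r.current_ee_rot(),r.current_t())
E
```

```text
pics
scene [0.8371212  0.60684666 0.89649855] 372.5166621119342 [-0.3135698  -0.59666389 -0.73869221] [0.01543816 0.         0.         0.         0.        ]
top [0.38713341 0.00848326 1.44407708] 490.2087065476594 [ 0.10121651 -0.01399302 -0.99476601] [-0.0895205  0.         0.         0.         0.       ]
0.022 [ 1.63157316e-01  9.86599938e-01 -4.90457758e-04 -1.11953146e-04] 0.1
```

View pics/scene0.png

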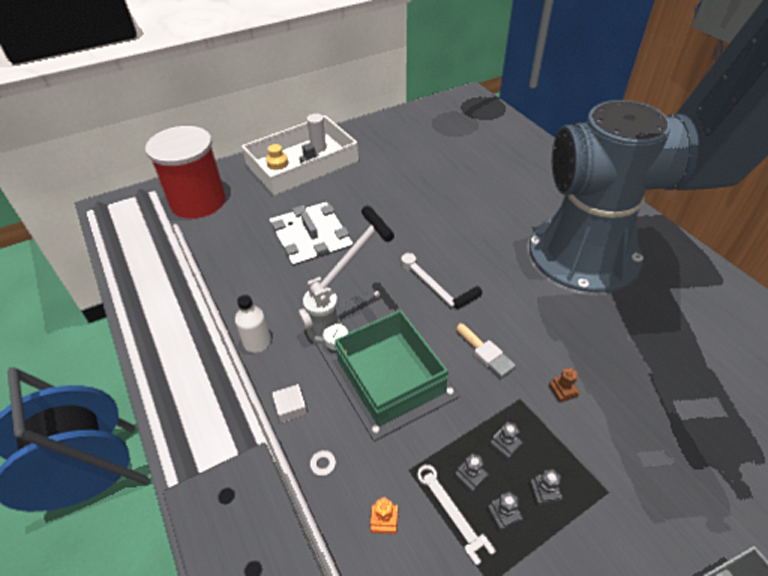

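View pics/top0.png

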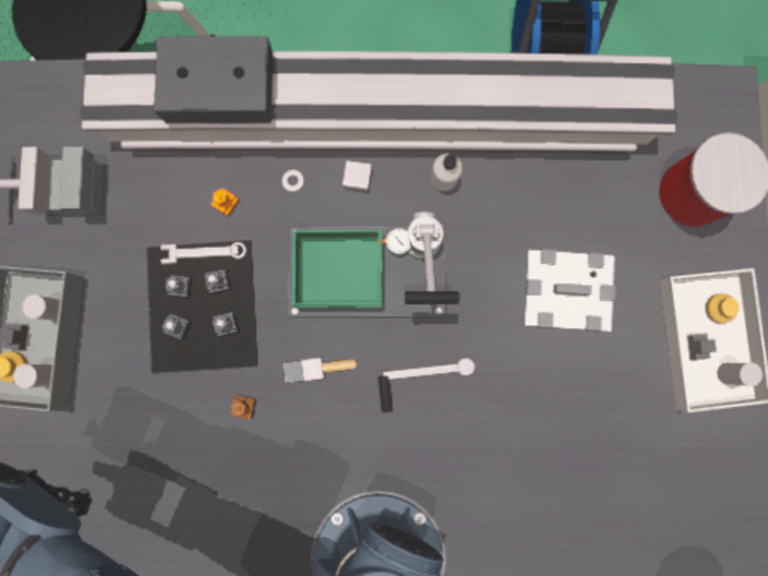

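Candidates (1.5x top picture): dark bolts on the mat at (177,286), (216,281), (175,326) and (224,323). Look-alikes off the mat: orange (223,200), brown (242,406). I'm choosing the four dark ones and checking them in a close crop.

Run:
```python
from h import *
d=shot("top"); save(d,"crop_mat.png",(90,120,270,290),4)
s=shot("scene"); save(s,"crop_mat_s.png",(260,230,420,390),4)
save(d,"crop_lid.png",(250,130,430,290),4)
for n,x in(("top",d),("scene",s)):
    P=cloud(x); z=P[...,2]
    print(n,"valid",(x["depth"]>0).mean())
    m=((z>0.048)&(z<0.068)&(x["depth"]>0)&(P[...,0]>0.3)&(P[...,0]<0.75)&(P[...,1]>0.12)&(P[...,1]<0.45)).astype(np.uint8)
    k,l,st,ce=cv2.connectedComponentsWithStats(m)
    for i in range(1,k):
        if st[i,4]>5: q=P[l==i]; print(st[i,4],ce[i].round(1),q.mean(0).round(4),q.min(0).round(3),q.max(0).round(3))
```

```text
top valid 0.9959818522135416
67 [146.  130.7] [0.6918 0.3046 0.0575] [0.679 0.293 0.05 ] [0.706 0.317 0.064]
31 [195. 169.] [0.5801 0.1605 0.0623] [0.537 0.16  0.055] [0.624 0.162 0.067]
6 [198.8 155.3] [0.6196 0.1502 0.0615] [0.617 0.144 0.049] [0.621 0.155 0.066]
8 [206.2 155.1] [0.6204 0.1291 0.0608] [0.62  0.121 0.05 ] [0.621 0.138 0.067]
13 [197. 177.] [0.557  0.1543 0.0637] [0.54  0.154 0.06 ] [0.574 0.155 0.066]
70 [141.3 185.8] [0.5318 0.3131 0.0603] [0.52  0.301 0.049] [0.545 0.326 0.067]
71 [115.1 188.8] [0.523  0.388  0.0598] [0.511 0.376 0.049] [0.536 0.401 0.068]
17 [197. 193.] [0.5117 0.1539 0.0609] [0.489 0.153 0.053] [0.534 0.155 0.066]
13 [202. 204.] [0.4804 0.1391 0.0637] [0.48  0.122 0.061] [0.481 0.156 0.067]
68 [146.5 215.1] [0.4485 0.296  0.0604] [0.437 0.283 0.05 ] [0.46  0.31  0.067]
74 [113.2 216.8] [0.4432 0.3912 0.06  ] [0.431 0.379 0.05 ] [0.454 0.405 0.067]
scene valid 0.9961140950520834
25 [291.1 244.1] [0.4871 0.1346 0.0583] [0.486 0.12  0.049] [0.489 0.148 0.067]
222 [270.8 263.1] [0.5654 0.1601 0.0603] [0.483 0.121 0.048] [0.628 0.166 0.068]
20 [376.2 251.8] [0.3025 0.2651 0.0547] [0.3   0.257 0.049] [0.305 0.274 0.059]
100 [339.4 287.5] [0.4534 0.3026 0.0583] [0.439 0.289 0.048] [0.466 0.314 0.063]
110 [315.7 308.9] [0.5365 0.3202 0.0588] [0.522 0.306 0.049] [0.549 0.331 0.064]
121 [366.6 319.3] [0.4487 0.3985 0.0587] [0.435 0.384 0.048] [0.46  0.411 0.066]
128 [338.4 334.7] [0.5276 0.3955 0.0593] [0.513 0.383 0.049] [0.54  0.407 0.065]
113 [255.2 338.3] [0.6947 0.3103 0.0568] [0.682 0.297 0.048] [0.708 0.322 0.062]
```

View pics/crop_mat.png

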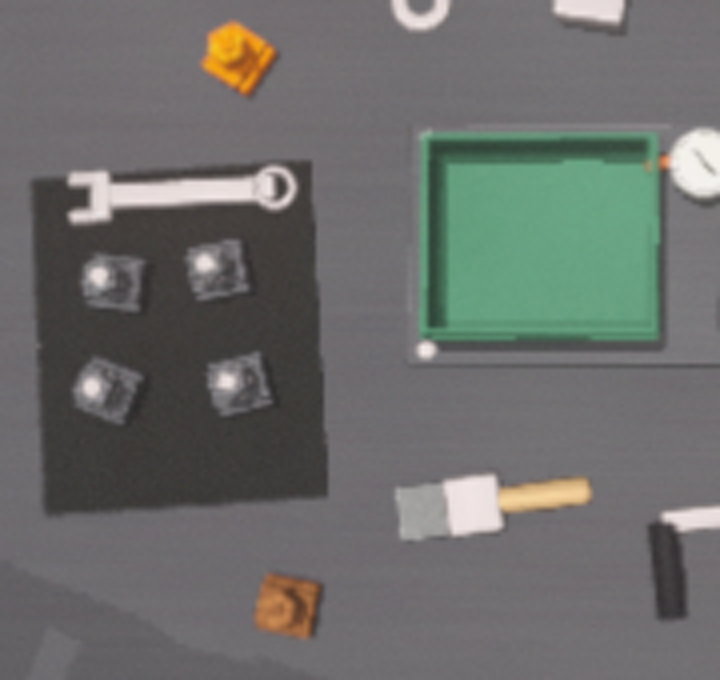

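View pics/crop_mat_s.png

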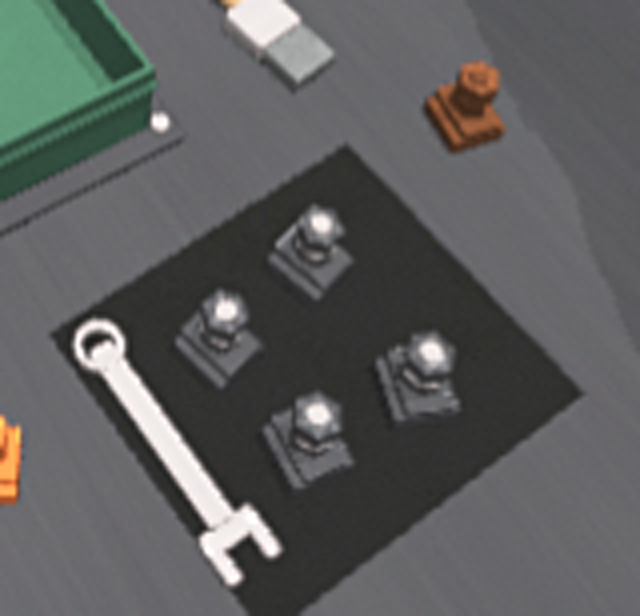

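View pics/crop_lid.png

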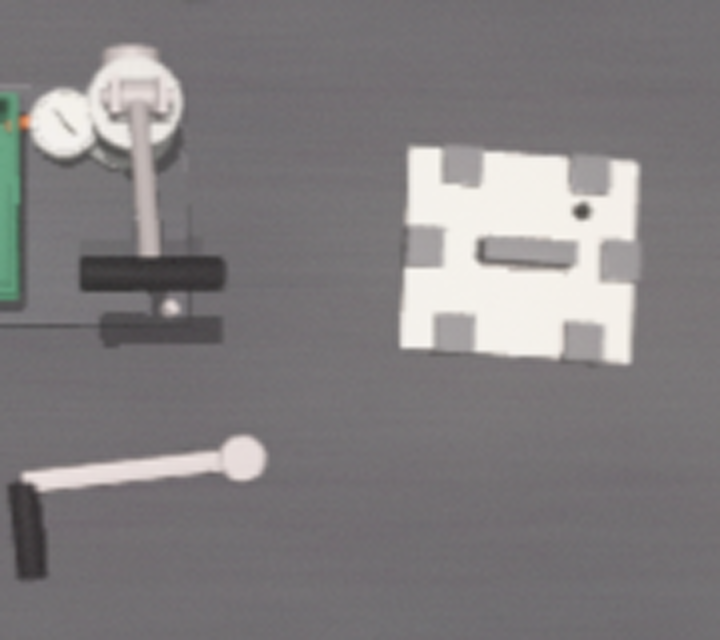

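Confirmed: four dark bolts stand on the mat at crop px (112,280), (216,268), (108,390), (240,383). The orange and brown ones are off the mat. Now I'll measure poses.

```bash
cat >> h.py <<'E'
def rect(q):
    (c),(w,h),a=cv2.minAreaRect(q[:,:2].astype(np.float32)); 
    return np.array(c),(w,h),a
def clamps(lo=(0.36,0.22),hi=(0.62,0.48),verbose=False):
    out=[]; V=[(n,shot(n)) for n in("top","scene")]; C=[]
    for n,x in V:
        P=cloud(x); ok=(x["depth"]>0)&(P[...,0]>lo[0])&(P[...,0]<hi[0])&(P[...,1]>lo[1])&(P[...,1]<hi[1])
        C.append((P,ok))
    P,ok=C[0]
    m=(ok&(P[...,2]>0.05)&(P[...,2]<.07)).astype(np.uint8)
    k,l,st,ce=cv2.connectedComponentsWithStats(m)
    for i in range(1,k):
        if st[i,4]<25: continue
        c0=P[l==i].mean(0)[:2]
        tops=[];base=[]
        for P2,ok2 in C:
            near=ok2&(np.hypot(P2[...,0]-c0[0],P2[...,1]-c0[1])<0.04)
            t=P2[near&(P2[...,2]>0.0575)&(P2[...,2]<.07)]; tops.append(np.r_[(t.min(0)+t.max(0))[:2]/2])
            base.append(P2[near&(P2[...,2]>0.0085)&(P2[...,2]<.032)])
        rc,wh,a=rect(np.vstack(base))
        if verbose: print("tops",np.round(tops,4).tolist(),"base",rc.round(4),np.round(wh,4),round(a,1))
        out.append((np.mean(tops,0),rc,a))
    return out
E
python3 - <<'E'
from h import *
clamps(verbose=True)
top=shot("top");sc=shot("scene")
# box rim by depth
for n,x in(("top",top),("scene",sc)):
    P=cloud(x); hsv=cv2.cvtColor(x["pixels"],cv2.COLOR_RGB2HSV)
    g=(hsv[...,0]>60)&(hsv[...,0]<95)&(hsv[...,1]>70)
    m=g&(abs(P[...,2]-.078)<.003)&(P[...,0]>.3)&(P[...,0]<.8)&(abs(P[...,1])<.3)
    q=P[m]; print(n,"rim",m.sum(),rect(q))
    f=P[g&(abs(P[...,2]-.012)<.004)&(P[...,0]>.3)&(P[...,0]<.8)&(abs(P[...,1])<.3)]; print(" floor",rect(f))
    w=(hsv[...,1]<40)&(hsv[...,2]>140)&(P[...,2]<.03)&(P[...,2]>.004)&(P[...,1]<-.2)&(P[...,1]>-.5)&(P[...,0]>.4)&(P[...,0]<.75)
    k,l,st,ce=cv2.connectedComponentsWithStats(w.astype(np.uint8)); i=1+np.argmax(st[1:,4])
    print(" lid",st[i],rect(P[l==i]))
    t=P[(P[...,2]>.033)&(P[...,2]<.048)&(P[...,1]<-.25)&(P[...,1]>-.5)&(P[...,0]>.45)&(P[...,0]<.7)]; print(" handle",len(t),rect(t),t.mean(0))
    h=P[(hsv[...,2]<70)&(P[...,2]>.2)&(P[...,2]<.28)&(P[...,0]>.3)&(P[...,0]<.7)&(abs(P[...,1]+.08)<.15)]; print(" grip",len(h),rect(h),h.mean(0),h.max(0))
E
```

```text
tops [[0.5326, 0.3141], [0.5349, 0.3183]] base [0.5299 0.3108] [0.0711 0.0564] 65.8
tops [[0.5235, 0.3877], [0.5262, 0.3941]] base [0.5271 0.3881] [0.0714 0.0594] 65.4
tops [[0.4488, 0.2974], [0.4522, 0.3019]] base [0.4507 0.2983] [0.059  0.0755] 52.8
tops [[0.4426, 0.3907], [0.4474, 0.3978]] base [0.4384 0.3974] [0.0478 0.0572] 66.6
top rim 195 (array([0.55181265, 0.0768702 ]), (0.13913363218307495, 0.16272906959056854), 0.2272568792104721)
 floor (array([0.5567553, 0.0762385]), (0.12822262942790985, 0.15670934319496155), 0.20270176231861115)
 lid [ 350  166   60   55 2703] (array([ 0.51816297, -0.38122246]), (0.17774620652198792, 0.15303967893123627), 86.39675903320312)
 handle 155 (array([ 0.51789886, -0.38040483]), (0.0710989311337471, 0.0182050708681345), 86.47429656982422) [ 0.51753531 -0.37948353  0.04089654]
 grip 299 (array([ 0.48413748, -0.08793602]), (0.02035168930888176, 0.08639133721590042), 0.2530961036682129) [ 0.48379187 -0.08740183  0.24293968] [ 0.49428279 -0.04474467  0.25082715]
scene rim 303 (array([0.55515927, 0.08073513]), (0.1425088793039322, 0.1666794717311859), 0.615021824836731)
 floor (array([0.55598772, 0.08149842]), (0.14012345671653748, 0.16420067846775055), 0.8054788708686829)
 lid [ 180  135   55   41 1154] (array([ 0.5190329 , -0.37732005]), (0.17557981610298157, 0.15226803719997406), 86.27523040771484)
 handle 78 (array([ 0.51992142, -0.37607509]), (0.07383069396018982, 0.018247507512569427), 87.4941635131836) [ 0.52048376 -0.37123049  0.0409071 ]
 grip 212 (array([ 0.48761567, -0.08262049]), (0.02070651203393936, 0.08826753497123718), 2.392197370529175) [ 0.48947551 -0.07667753  0.24088847] [ 0.49767564 -0.03855342  0.24687623]
```

```bash
cat >> h.py <<'E'
def clampyaw(x,c0,name=None,zt=0.019,S=8):
    # upsampled gray mask around clamp in one view, excluding high pixels, as world rect on z=zt
    P=cloud(x); u,v=proj(x,[[c0[0],c0[1],.02]])[0].round().astype(int); w=22
    g=cv2.cvtColor(x["pixels"],cv2.COLOR_RGB2GRAY)[v-w:v+w,u-w:u+w]
    z=P[v-w:v+w,u-w:u+w,2].astype(np.float32)
    G=cv2.resize(g,None,fx=S,fy=S,interpolation=cv2.INTER_CUBIC);Z=cv2.resize(z,None,fx=S,fy=S)
    thr=np.percentile(g,30)+14
    m=((G>thr)&(Z<.032)&(Z>0.006)).astype(np.uint8)
    m=cv2.morphologyEx(m,cv2.MORPH_OPEN,np.ones((S*2,S*2),np.uint8))
    k,l,st,ce=cv2.connectedComponentsWithStats(m); i=1+np.argmax(st[1:,4])
    ys,xs=np.nonzero(l==i)
    uv=np.c_[(xs+.5)/S-.5+u-w,(ys+.5)/S-.5+v-w]
    rc=rect(onplane(x,uv,zt))
    if name:
        B=cv2.cvtColor(G,cv2.COLOR_GRAY2BGR); B=np.clip(B.astype(int)*2,0,255).astype(np.uint8); cs,_=cv2.findContours((l==i).astype(np.uint8),0,2); cv2.drawContours(B,cs,-1,(0,0,255),1); return rc,B
    return rc
E
python3 - <<'E'
from h import *
for n in("top","scene"):
    x=shot(n); T=[]
    for t,rc,a in clamps():
        o,B=clampyaw(x,t,"a"); T.append(B); print(n,t.round(4),o[0].round(4),np.round(o[1],4),round(o[2],1))
    cv2.imwrite(f"pics/yaw_{n}.png",np.vstack([np.hstack(T[:2]),np.hstack(T[2:])])[:,:])
E
```

```text
top [0.5338 0.3162] [0.5899 0.3216] [0.0178 0.0988] 0.1
top [0.5246 0.3913] [0.5218 0.3798] [0.0412 0.0213] 0.3
top [0.4499 0.2985] [0.4515 0.2858] [0.0413 0.0198] 14.0
top [0.4446 0.3952] [0.4437 0.3926] [0.0402 0.0424] 69.5
scene [0.5329 0.3162] [0.5363 0.3177] [0.041  0.0435] 14.3
scene [0.5245 0.3911] [0.5258 0.3936] [0.0441 0.041 ] 84.4
scene [0.4505 0.299 ] [0.4525 0.3006] [0.041  0.0432] 15.9
scene [0.4448 0.3953] [0.446  0.3958] [0.0445 0.0408] 69.1
```

```bash
cd pics; python3 -c "
import cv2
a=cv2.imread('yaw_top.png');print(a.shape);cv2.imwrite('yaw_t2.png',cv2.resize(a,(600,600)))"
```

```text
(704, 704, 3)
```

View pics/yaw_t2.png

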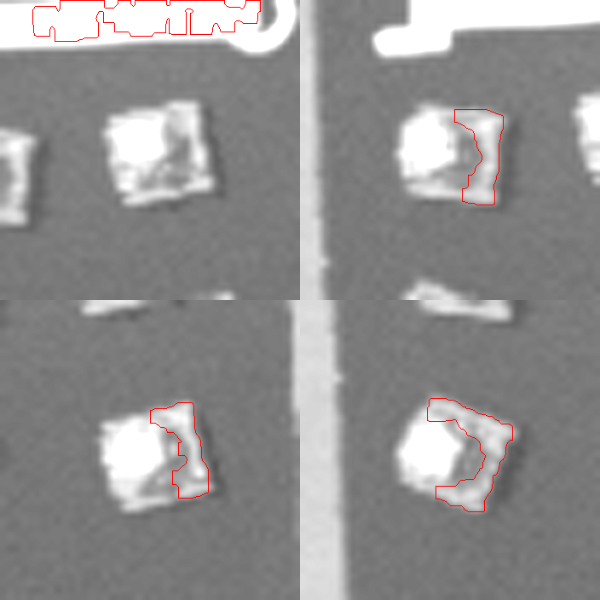

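```bash
cat >> h.py <<'E'
from scipy.spatial.transform import Rotation as Ro
def quat(jaw):  # jaw direction angle (rad) of tool y in world, tool down
    y=np.array([np.cos(jaw),np.sin(jaw),0]);z=np.array([0,0,-1.]);x=np.cross(y,z)
    return Ro.from_matrix(np.c_[x,y,z]).as_quat()
def bestq(p,jaw):
    q0=np.array(r.current_q());b=None
    for k in(-1,0,1):
        q=r.inverse_kinematics(list(p),list(quat(jaw+k*np.pi)))
        if q is None: continue
        q=np.array(q);c=abs(q-q0).max()+0.5*max(0,abs(q[5])-2.2)
        if b is None or c<b[0]-1e-3: b=(c,quat(jaw+k*np.pi),q)
    return b[1]
def st(s=""): print(s,"t",round(r.current_t(),1),"tcp",np.round(r.current_tool_pos(),4),"F",np.round(r.current_contact_force(),1),"op",round(r.current_opening(),3))
BOX=np.array([0.5535,0.0788]);BY=np.radians(0.4)
SL=[(-.033,.036),(-.033,-.036),(.033,-.036),(.033,.036)]
def rot(a,v): return np.array([np.cos(a)*v[0]-np.sin(a)*v[1],np.sin(a)*v[0]+np.cos(a)*v[1]])
def pick(c,yaw,slot):
    j=yaw+np.pi/2
    q=bestq((c[0],c[1],.16),j)
    r.set_gripper(.58)
    r.move_to([c[0],c[1],.15],q); r.move_linear([c[0],c[1],.057],vel=.1)
    r.set_gripper(0,70); r.sleep(.2); st("gripped")
    r.move_linear([c[0],c[1],.20],vel=.15); st("lifted")
    s=BOX+rot(BY,SL[slot]); q=bestq((s[0],s[1],.2),BY+np.pi/2)
    r.move_to([s[0],s[1],.2],q); r.move_linear([s[0],s[1],.10],vel=.12); r.move_linear([s[0],s[1],.0668],vel=.04); st("placed")
    r.set_gripper(.46); r.sleep(.2); st("open"); r.move_linear([s[0],s[1],.2],vel=.2)
def yaw90(a): return np.radians((a+45)%90-45)
def nextone(slot,key):
    L=clamps(verbose=False)
    for t,_,_ in L: print("clamp",t.round(4))
    x=shot("scene"); t=sorted(L,key=lambda e:key(e[0]))[0][0]
    o=clampyaw(x,t); print("chosen",t.round(4),"base",o[0].round(4),np.round(o[1],4),o[2])
    if not all(.036<w<.05 for w in o[1]): print("BAD yaw rect"); return
    pick(t,yaw90(o[2]),slot)
E
python3 - <<'E'
from h import *
nextone(0,lambda t:-t[1]*0+t[0]-t[1])   # farthest corner
s=shot("scene");save(s,"p1.png",s=1.5); t=shot("top");save(t,"p1t.png",s=1.5)
E
```

```text
clamp [0.5332 0.3165]
clamp [0.5246 0.3912]
clamp [0.4501 0.2993]
clamp [0.4451 0.3955]
chosen [0.4451 0.3955] base [0.4506 0.4073] [0.0188 0.0409] 71.24835968017578
BAD yaw rect
```

View pics/p1.png

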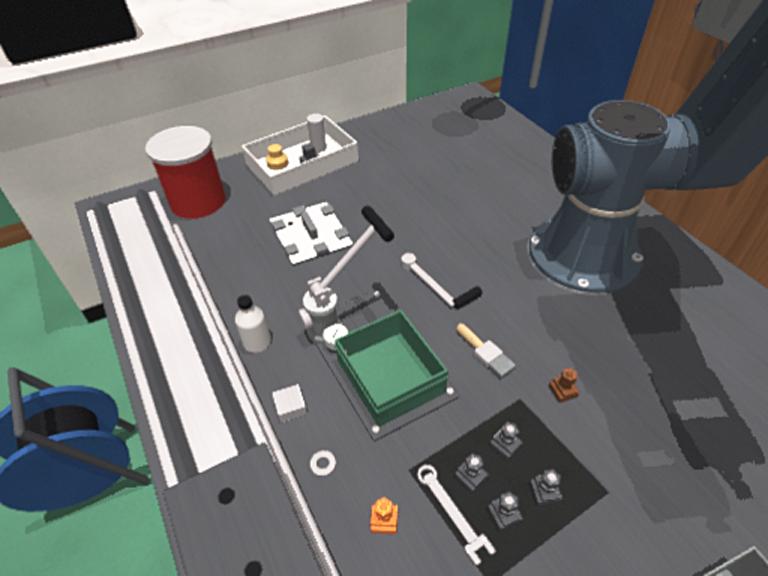

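View pics/p1t.png

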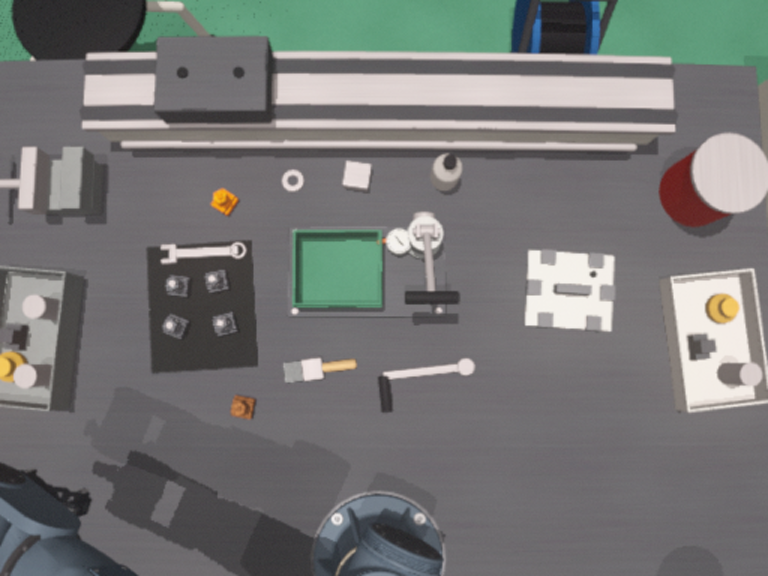

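```bash
sed -i 's/if not all(.036<w<.05 for w in o\[1\])/if not .038<max(o[1])<.048 or min(o[1])<.015/' h.py
python3 - <<'E'
from h import *
nextone(0,lambda t:t[0]-t[1])
s=shot("scene");save(s,"p1b.png",s=1.5)
E
```

```text
clamp [0.5337 0.3165]
clamp [0.525  0.3913]
clamp [0.4502 0.2988]
clamp [0.445  0.3942]
chosen [0.445  0.3942] base [0.4508 0.4078] [0.0206 0.0401] 65.22380828857422
gripped t 4.4 tcp [0.4454 0.3946 0.0578] F [-0.8 -0.7  5.9] op 0.265
lifted t 5.5 tcp [0.4445 0.3938 0.1989] F [-0.3 -0.3 -3.2] op 0.266
placed t 8.6 tcp [0.5201 0.1146 0.0669] F [-2.3  0.5 -0.4] op 0.265
open t 9.1 tcp [0.5203 0.1146 0.0668] F [ 0.1 -0.2  0.9] op 0.459
```

View pics/p1b.png

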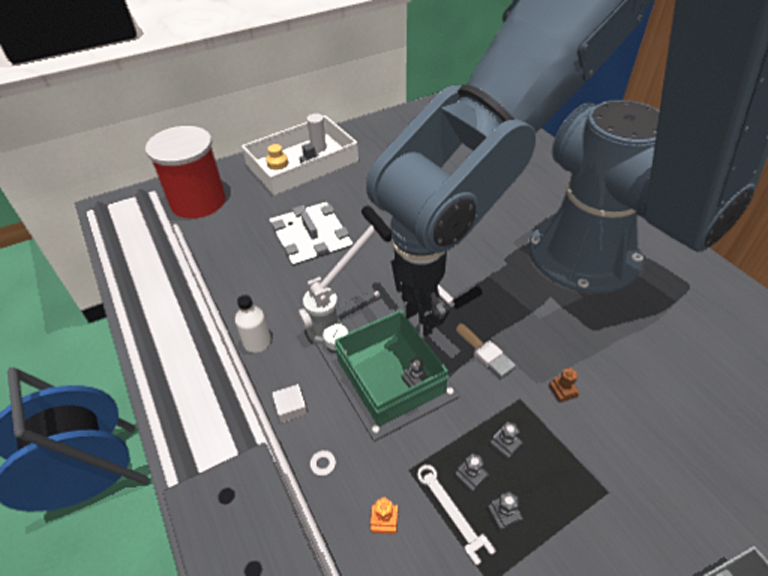

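The first bolt stands upright in the box at px (413,373). Three remain on the mat.

Run:
```python
from h import *
nextone(3,lambda t:-t[1])
s=shot("scene");save(s,"p2.png",s=1.5)
s=shot("top");save(s,"p2t.png",s=1.5)
```

```text
clamp [0.5337 0.3167]
clamp [0.525  0.3912]
clamp [0.4502 0.2991]
chosen [0.525  0.3912] base [0.5257 0.3937] [0.0441 0.0407] 84.15247344970703
gripped t 13.1 tcp [0.5254 0.3917 0.0578] F [-0.9  1.9  5.5] op 0.265
lifted t 14.2 tcp [0.5245 0.3909 0.1988] F [ 0.1  0.1 -4.5] op 0.268
placed t 17.2 tcp [0.5862 0.115  0.0669] F [-1.6  0.5 -0.9] op 0.265
open t 17.8 tcp [0.5863 0.115  0.0668] F [ 0.4 -0.9 -0.2] op 0.458
```

View pics/p2.png

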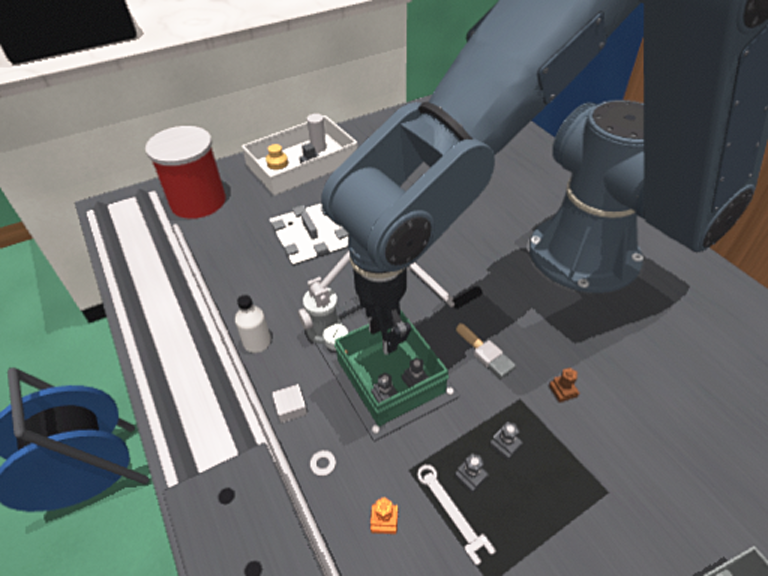

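View pics/p2t.png

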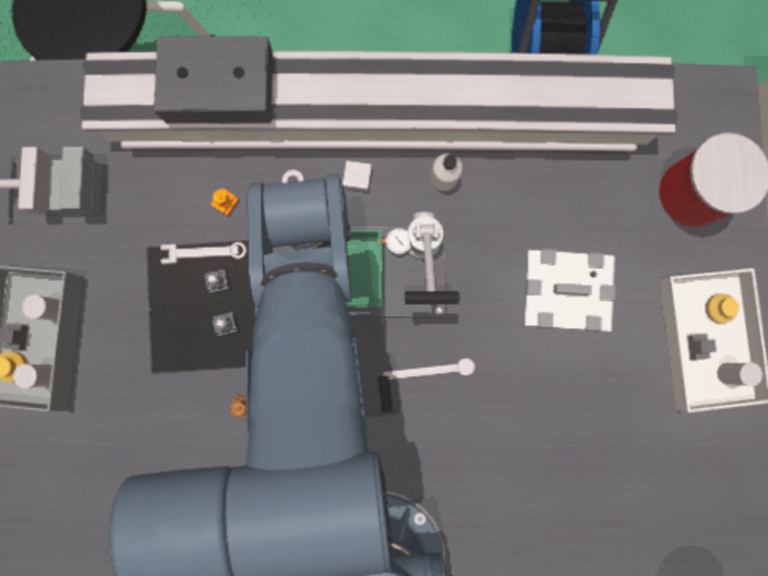

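```bash
sed -i 's/(-.033,-.036),(.033,-.036)/(-.033,-.030),(.033,-.030)/' h.py
python3 - <<'E'
from h import *
nextone(2,lambda t:-t[0])
s=shot("scene");save(s,"p3.png",s=1.5)
E
```

```text
clamp [0.5337 0.3163]
clamp [0.4504 0.2994]
chosen [0.5337 0.3163] base [0.5362 0.3178] [0.0412 0.0431] 14.330326080322266
gripped t 21.6 tcp [0.534  0.3166 0.0578] F [-1.6  0.2  5.9] op 0.268
lifted t 22.7 tcp [0.5333 0.316  0.1989] F [ 0.6 -0.5 -4.3] op 0.268
placed t 25.7 tcp [0.5866 0.0491 0.0669] F [-2.9  0.5 -0.3] op 0.267
open t 26.2 tcp [0.5868 0.049  0.0668] F [ 1.2 -0.6  1.3] op 0.463
```

View pics/p3.png

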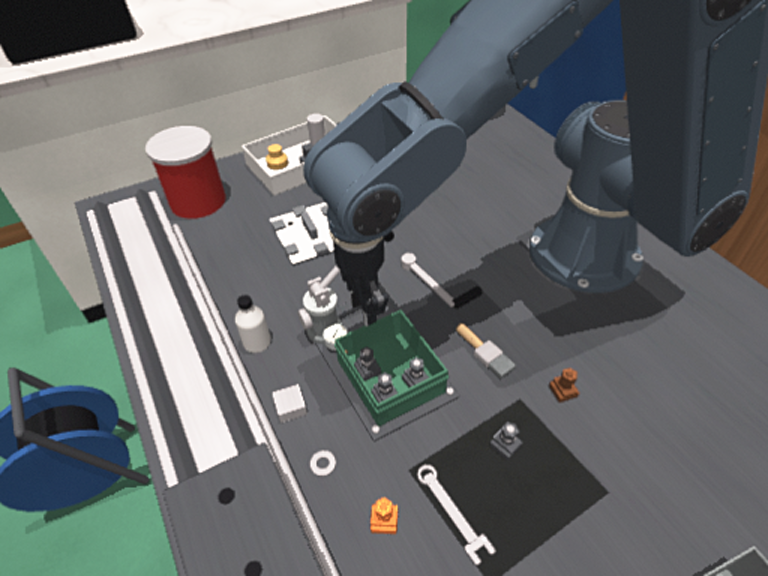

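Run:
```python
from h import *
nextone(1,lambda t:-t[0])
r.move_linear([.45,.05,.32],vel=.3)
r.move_to([.3,.3,.35],bestq((.3,.3,.35),np.pi/2))
t=shot("top");s=shot("scene");save(s,"p4.png",s=1.5);save(t,"p4t.png",(80,110,440,290),2.2)
for n,x in(("top",t),("scene",s)):
    P=cloud(x); hsv=cv2.cvtColor(x["pixels"],cv2.COLOR_RGB2HSV)
    w=(hsv[...,1]<40)&(hsv[...,2]>140)&(P[...,2]<.03)&(P[...,2]>.004)&(P[...,1]<-.2)&(P[...,1]>-.5)&(P[...,0]>.4)&(P[...,0]<.75)
    k,l,st_,ce=cv2.connectedComponentsWithStats(w.astype(np.uint8)); i=1+np.argmax(st_[1:,4])
    print(" lid",rect(P[l==i]))
    q=P[(P[...,2]>.033)&(P[...,2]<.048)&(P[...,1]<-.25)&(P[...,1]>-.5)&(P[...,0]>.45)&(P[...,0]<.7)]; print(" handle",rect(q))
    q=P[(hsv[...,2]<70)&(P[...,2]>.2)&(P[...,2]<.28)&(P[...,0]>.3)&(P[...,0]<.7)&(abs(P[...,1]+.08)<.15)]; print(" grip",rect(q),q.max(0))
    g=(hsv[...,0]>60)&(hsv[...,0]<95)&(hsv[...,1]>70)
    m=g&(abs(P[...,2]-.078)<.003)&(P[...,0]>.3)&(P[...,0]<.8)&(abs(P[...,1])<.3)
    print(" rim",rect(P[m]))
    b=(P[...,2]>.055)&(P[...,2]<.074)&(P[...,0]>.5)&(P[...,0]<.61)&(P[...,1]>.02)&(P[...,1]<.14)&~g
    k,l,st_,ce=cv2.connectedComponentsWithStats(b.astype(np.uint8))
    for i in range(1,k):
        if st_[i,4]>15: print("   bolt",P[l==i].mean(0).round(4))
```

```text
clamp [0.4502 0.2995]
chosen [0.4502 0.2995] base [0.4521 0.3019] [0.041  0.0404] 15.856193542480469
gripped t 30.2 tcp [0.4505 0.2997 0.0577] F [-0.8 -1.3  5.6] op 0.263
lifted t 31.4 tcp [0.4498 0.2993 0.1991] F [ 0.3 -0.6 -3.7] op 0.267
placed t 34.3 tcp [0.5207 0.0485 0.0668] F [-0.4 -0.9 -0.9] op 0.267
open t 34.8 tcp [0.5208 0.0486 0.0669] F [ 0.6 -0.1 -0.5] op 0.457
 lid (array([ 0.51913172, -0.38180134]), (0.17861789464950562, 0.1554802805185318), 85.55229949951172)
 handle (array([ 0.51776773, -0.38048768]), (0.07110042870044708, 0.018822917714715004), 87.11397552490234)
 grip (array([ 0.48405236, -0.08776355]), (0.020005108788609505, 0.08625078201293945), 0.02469737082719803) [ 0.49406744 -0.0446406   0.25097341]
 rim (array([0.5518012 , 0.07685407]), (0.1391633003950119, 0.1625828742980957), 0.16440923511981964)
   bolt [0.5829 0.1119 0.068 ]
   bolt [0.5845 0.0462 0.0688]
   bolt [0.5182 0.1112 0.0683]
   bolt [0.5184 0.0447 0.0694]
 lid (array([ 0.51940733, -0.37661037]), (0.17671245336532593, 0.15167410671710968), 86.26240539550781)
 handle (array([ 0.51960719, -0.37579694]), (0.07175581157207489, 0.017044050619006157), 86.11922454833984)
 grip (array([ 0.48749417, -0.08280707]), (0.020638035610318184, 0.0912538543343544), 1.6202583312988281) [ 0.49760935 -0.03696817  0.2472803 ]
 rim (array([0.55510789, 0.08120708]), (0.1430082619190216, 0.16588546335697174), 0.39139747619628906)
   bolt [0.5226 0.0518 0.0677]
   bolt [0.5886 0.0535 0.0679]
   bolt [0.5217 0.1188 0.0677]
   bolt [0.5872 0.1199 0.0675]
```

View pics/p4.png

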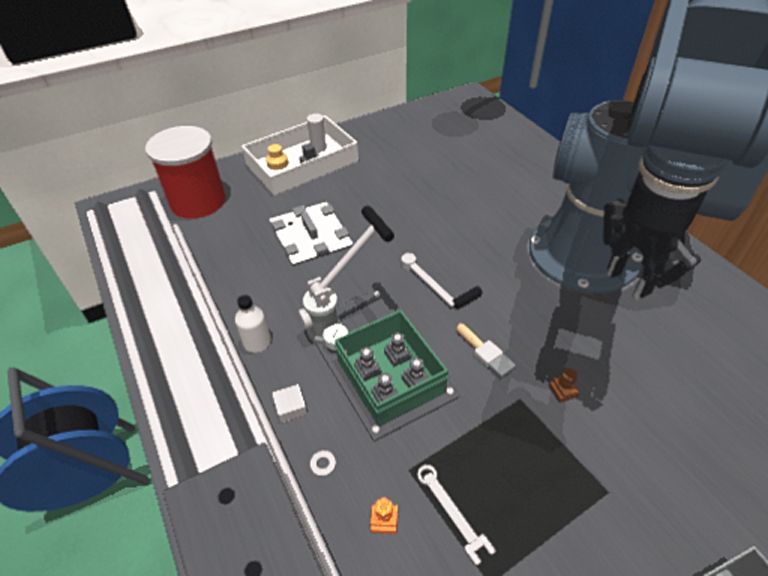

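View pics/p4t.png

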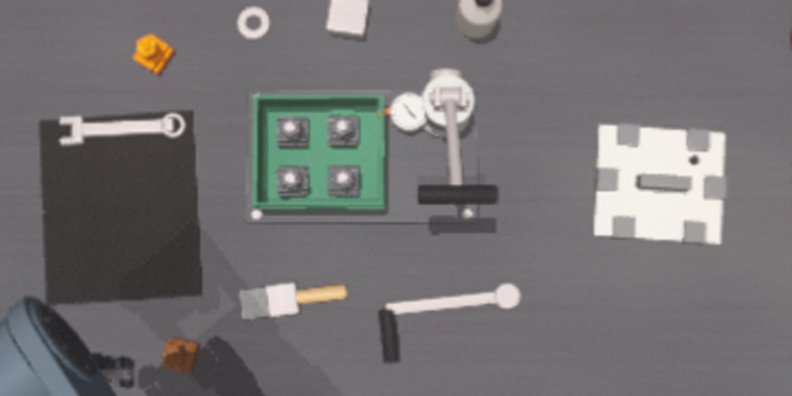

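All four bolts stand upright in the box (scene px (367,362), (398,347), (385,386), (416,371)) and the mat is empty apart from the wrench. Next is the lid at px (310,232).

Run:
```python
from h import *
L=np.array([.5187,-.3781]); j=np.radians(-3.6)
r.set_gripper(.5)
q=bestq((*L,.34),j); r.move_to([*L,.34],q); r.move_linear([*L,.10],vel=.2); r.move_linear([*L,.037],vel=.08); st()
r.set_gripper(0,80); r.sleep(.3); st("grip")
r.move_linear([*L,.34],vel=.15); st("lift")
B=np.array([.5535,.0790]); q=bestq((*B,.34),np.radians(.3)); print(q, r.inverse_kinematics([*B,.34],list(q)))
r.move_to([*B,.34],q); r.move_linear([*B,.15],vel=.12); r.sleep(.3); st("hover")
t=shot("top");s=shot("scene");save(s,"l1.png",s=1.5);save(s,"l1c.png",(190,170,340,300),4)
for n,x in(("top",t),("scene",s)):
    P=cloud(x);hsv=cv2.cvtColor(x["pixels"],cv2.COLOR_RGB2HSV)
    w=(hsv[...,1]<40)&(hsv[...,2]>140)&(abs(P[...,2]-.125)<.02)&(abs(P[...,1]-.08)<.12)&(abs(P[...,0]-.55)<.12)
    k,l,st_,ce=cv2.connectedComponentsWithStats(w.astype(np.uint8)); i=1+np.argmax(st_[1:,4])
    print(n," lid",w.sum(),rect(P[l==i]),np.median(P[l==i],0))
```

```text
t 42.5 tcp [ 0.519  -0.3783  0.0375] F [ 0.4 -0.4 -0.1] op 0.501
grip t 43.2 tcp [ 0.5191 -0.3783  0.0378] F [-1.2  1.6  6.1] op 0.196
lift t 45.3 tcp [ 0.5186 -0.378   0.3393] F [-0.3 -0.4 -4.9] op 0.194
[0.70525316 0.70895556 0.         0.        ] [ 5.85064165e-02  2.93805321e-01  1.51366968e+00 -4.44089210e-16
  1.33411765e+00  5.32704288e-02]
hover t 49.0 tcp [0.5536 0.079  0.1502] F [-0.1  0.4 -4.7] op 0.195
top  lid 306 (array([5.99197328e-01, 2.02287920e-04]), (0.05925901234149933, 0.01919953152537346), 0.20069964230060577) [ 0.60025504 -0.00108147  0.12161766]
scene  lid 1832 (array([0.5544852 , 0.08079851]), (0.1738789677619934, 0.15101312100887299), 89.98623657226562) [0.57338427 0.11594348 0.12267072]
```

View pics/l1c.png

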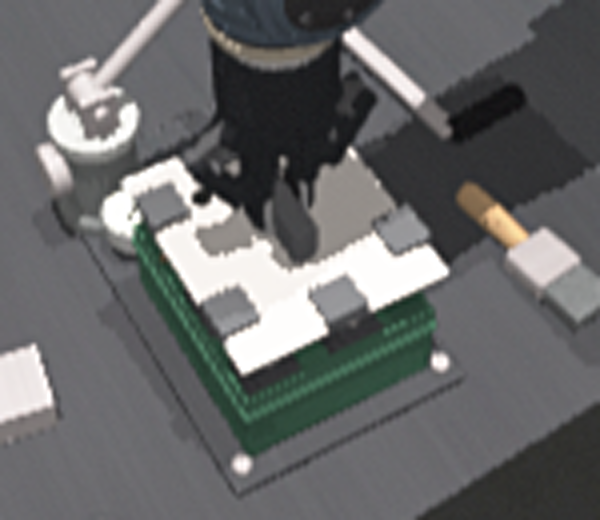

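View pics/l1.png

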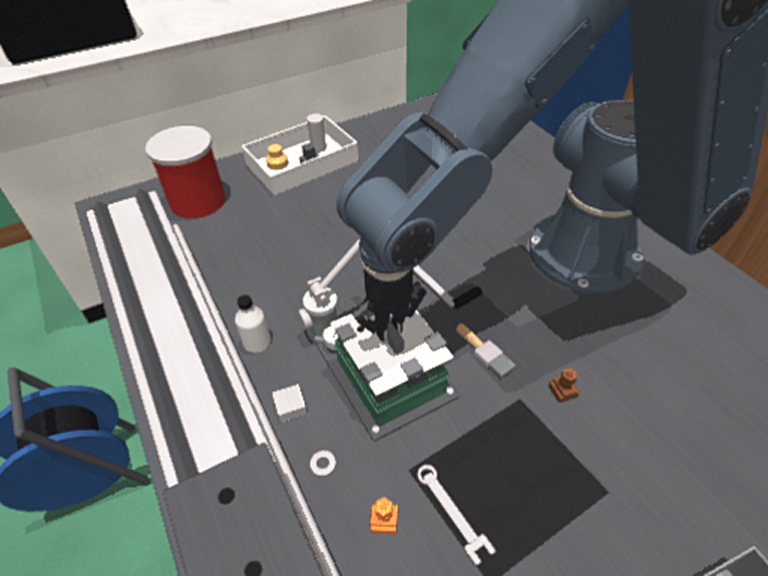

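The lid hovers level and square, within 1 mm of the rim centre in the same view. Lowering it.

Run:
```python
from h import *
p=np.array(r.current_tool_pos()); B=np.array([.5537,.0791])
r.move_linear([*B,.122],vel=.06)
z=.122
while z>.1065:
    z-=.0015; r.move_linear([*B,z],vel=.02); f=r.current_contact_force(); print(round(z,4),round(r.current_tool_pos()[2],4),np.round(f,1))
    if f[2]>6: break
r.set_gripper(.5); r.sleep(.3); st("rel")
r.move_linear([*B,.25],vel=.2)
r.move_to([.40,.25,.35],bestq((.40,.25,.35),np.pi/2))
t=shot("top");s=shot("scene");save(s,"l2.png",(170,130,350,300),4);save(t,"l2t.png",(180,130,320,230),5)
for n,x in(("top",t),("scene",s)):
    P=cloud(x);hsv=cv2.cvtColor(x["pixels"],cv2.COLOR_RGB2HSV)
    w=(hsv[...,1]<40)&(hsv[...,2]>140)&(abs(P[...,2]-.084)<.02)&(abs(P[...,1]-.08)<.096)&(abs(P[...,0]-.55)<.12)
    k,l,st_,ce=cv2.connectedComponentsWithStats(w.astype(np.uint8)); i=1+np.argmax(st_[1:,4])
    Q=P[l==i];A=np.c_[Q[:,:2]-Q[:,:2].mean(0),np.ones(len(Q))]; print(n," lid",rect(Q),"plane",np.linalg.lstsq(A,Q[:,2],rcond=None)[0])
```

```text
0.1205 0.1207 [-0.3 -0.5 -4.3]
0.119 0.1189 [ 0.5 -0.3 -5.3]
0.1175 0.1174 [-0.9  0.1 -4.1]
0.116 0.1159 [-0.1  0.5 -5.2]
0.1145 0.1144 [-0.3 -0.6 -5.4]
0.113 0.1129 [ 0.5 -0.5 -4.5]
0.1115 0.1114 [-0.1 -0.7 -4.6]
0.11 0.1099 [-0.4 -0.2 -4.7]
0.1085 0.1097 [-6.1 -1.2 10.8]
rel t 52.7 tcp [0.5537 0.0791 0.1085] F [ 0.2  0.3 -0. ] op 0.497
top  lid (array([0.55306888, 0.07631402]), (0.1498311161994934, 0.17270539700984955), 0.13799330592155457) plane [-4.08092234e-04 -2.38713187e-05  8.38694862e-02]
scene  lid (array([0.55399871, 0.07966642]), (0.15183764696121216, 0.17487983405590057), 0.46483179926872253) plane [-0.00017913 -0.005287    0.08389794]
```

View pics/l2.png

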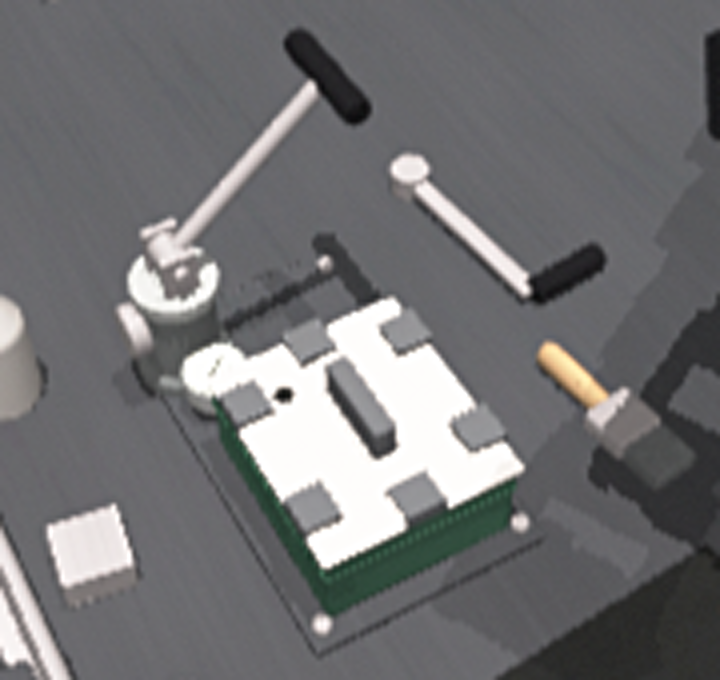

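View pics/l2t.png

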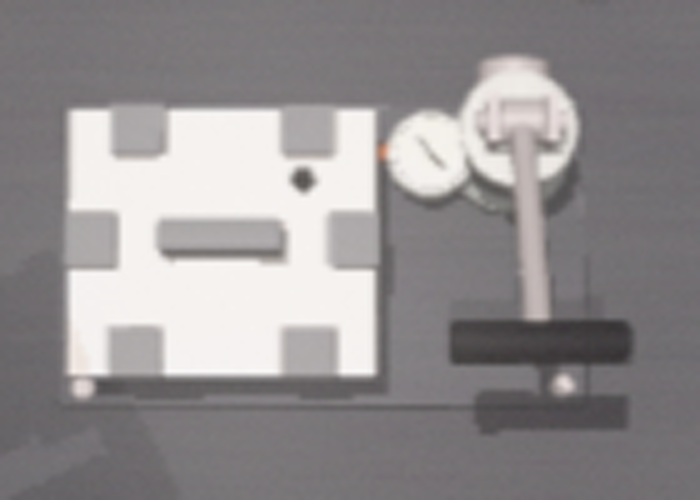

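The lid lies flat and square on the box (plane tilt about 0, plate top near 0.083). Before pressing the tabs I'll check how low the arm's wrist hangs, for clearance from the lever.

Run:
```python
from h import *
c=np.array([.5537,.0791])+rot(np.radians(.3),(-.061,.048))
r.set_gripper(0)
r.move_to([*c,.16],bestq((*c,.16),np.pi/2)); tp=np.array(r.current_tool_pos()); st()
s=shot("scene");save(s,"w1.png",s=1.5);P=cloud(s)
m=(P[...,2]>tp[2])&(abs(P[...,0]-tp[0])<.16)&(abs(P[...,1]-tp[1])<.16)
Q=P[m]-tp
for a in np.arange(-.0,.45,.03):
    q=Q[(Q[:,2]>=a)&(Q[:,2]<a+.03)]
    if len(q): print(round(a,2),len(q),q[:,:2].min(0).round(3),q[:,:2].max(0).round(3))
```

```text
t 56.2 tcp [0.4928 0.1274 0.161 ] F [-0.2 -0.1  0.2] op 0.001
-0.0 67 [-0.01  -0.034] [0.014 0.031]
0.03 166 [-0.012 -0.055] [0.018 0.057]
0.06 239 [-0.011 -0.06 ] [0.021 0.063]
0.09 171 [-0.025 -0.013] [0.038 0.043]
0.12 320 [-0.027 -0.019] [0.038 0.039]
0.15 256 [-0.026 -0.02 ] [0.042 0.042]
0.18 342 [-0.042 -0.039] [0.042 0.067]
0.21 474 [-0.075 -0.053] [0.055 0.071]
0.24 1356 [-0.109 -0.06 ] [0.057 0.071]
0.27 2302 [-0.129 -0.06 ] [0.049 0.069]
0.3 1180 [-0.141 -0.066] [0.012 0.062]
0.33 1552 [-0.159 -0.073] [-0.028  0.054]
0.36 1297 [-0.16  -0.061] [-0.061  0.038]
0.39 1264 [-0.16  -0.084] [-0.093  0.036]
0.42 1159 [-0.16 -0.09] [-0.119  0.031]
0.45 110 [-0.16  -0.073] [-0.152 -0.004]
```

View pics/w1.png

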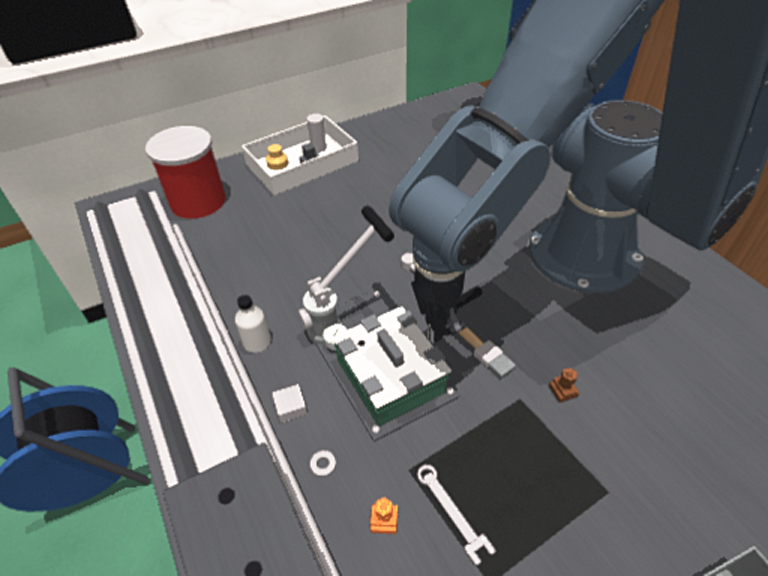

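The wrist hub hangs about 0.19 m above the TCP, so it clears the lever grip. Pressing the tabs.

```bash
cat >> h.py <<'E'
TABS=[(.061,.048),(.061,-.048),(-.061,.048),(-.061,-.048),(0,.072),(0,-.072)]
LID=np.array([.5537,.0790])
def press(i,lim=20,zmin=.1035):
    c=LID+rot(np.radians(.3),TABS[i]); q=bestq((*c,.15),0.005)
    r.move_to([*c,.15],q); r.move_linear([*c,.117],vel=.08); z=.117; log=[]
    while z>zmin:
        z-=.001; r.move_linear([*c,z],vel=.02); f=r.current_contact_force()[2]; log.append((round(float(r.current_tool_pos()[2])*1e3,1),round(float(f),1)))
        if f>lim: break
    r.sleep(.1); print("tab",i+1,log,"t",round(r.current_t(),1),"end F",np.round(r.current_contact_force(),1))
    r.move_linear([*c,.15],vel=.15)
E
python3 - <<'E'
from h import *
r.move_linear([.4928,.1274,.2],vel=.2)
for i in range(2): press(i)
E
```

```text
tab 1 [(116.3, -0.3), (115.0, -0.3), (114.0, -1.1), (113.2, 4.0), (112.2, 5.4), (111.1, 5.3), (110.1, 5.3), (109.0, 4.8), (108.0, 4.0), (107.0, 4.4), (106.1, 5.6), (105.9, 12.9), (105.8, 22.1)] t 61.8 end F [-9.3 -2.2 22.1]
tab 2 [(116.3, -0.0), (115.0, 0.7), (113.9, 0.9), (113.2, 2.9), (112.2, 4.7), (111.2, 4.7), (110.1, 5.1), (109.0, 4.6), (108.0, 4.8), (107.0, 4.5), (106.1, 4.5), (105.9, 13.8), (105.8, 22.9)] t 66.7 end F [-9.   0.2 22.9]
```

Run:
```python
from h import *
for i in range(2,6): press(i)
r.move_linear([.5537,.0,.3] if 0 else [*np.array(r.current_tool_pos())[:2],.3],vel=.2)
r.move_to([.40,.25,.35],bestq((.40,.25,.35),np.pi/2))
t=shot("top");s=shot("scene");save(s,"t1.png",(170,130,350,300),4)
for n,x in(("top",t),("scene",s)):
    P=cloud(x);hsv=cv2.cvtColor(x["pixels"],cv2.COLOR_RGB2HSV)
    off=np.array([.0,-.002]) if n=="top" else np.array([.001,.001])
    pl=LID+off
    for i,tb in enumerate(TABS+[(.03,.03)]):
        c=pl+rot(.005,tb); m=(abs(P[...,0]-c[0])<.009)&(abs(P[...,1]-c[1])<.009)&(P[...,2]<.11); print(n,i+1,np.median(P[m][:,2]).round(4),end=" ")
    print()
    q=P[(hsv[...,2]<70)&(P[...,2]>.2)&(P[...,2]<.28)&(P[...,0]>.3)&(P[...,0]<.7)&(abs(P[...,1]+.08)<.15)]; print(" grip",rect(q),q.mean(0),q.max(0))
    w=(hsv[...,1]<40)&(hsv[...,2]>140)&(abs(P[...,2]-.084)<.02)&(abs(P[...,1]-.08)<.096)&(abs(P[...,0]-.55)<.12)
    k,l,st_,ce=cv2.connectedComponentsWithStats(w.astype(np.uint8)); i=1+np.argmax(st_[1:,4]); print(rect(P[l==i]))
```

```text
tab 3 [(116.3, -0.5), (115.1, 0.1), (114.0, 0.6), (113.1, 4.3), (112.1, 3.1), (111.1, 3.3), (110.0, 4.1), (109.0, 3.4), (108.0, 2.6), (107.0, 3.1), (106.0, 4.4), (105.9, 16.7), (105.7, 29.3)] t 71.7 end F [-8.  -1.4 30.1]
tab 4 [(116.3, 0.2), (115.0, -0.5), (114.0, 0.5), (113.1, 3.3), (112.1, 4.2), (111.0, 4.1), (110.0, 3.8), (109.0, 3.4), (108.0, 2.9), (107.0, 3.3), (106.0, 3.5), (105.9, 18.4), (105.7, 30.3)] t 76.5 end F [-9.  -0.7 31.2]
tab 5 [(116.3, -0.3), (115.0, 0.8), (114.0, 1.1), (113.2, 3.6), (112.2, 4.8), (111.1, 4.6), (110.1, 3.8), (109.1, 4.2), (108.0, 4.0), (107.0, 3.9), (106.1, 4.5), (105.9, 14.9), (105.8, 25.7)] t 81.5 end F [-7.5 -1.5 24.8]
tab 6 [(116.3, 0.2), (115.1, -0.5), (114.0, 0.3), (113.2, 3.7), (112.1, 4.7), (111.1, 4.6), (110.0, 4.0), (109.0, 3.7), (108.0, 3.8), (107.0, 4.4), (106.1, 4.8), (105.9, 16.0), (105.8, 25.5)] t 86.5 end F [-8.7  0.1 26.4]
top 1 0.0835 top 2 0.0844 top 3 0.0837 top 4 0.0842 top 5 0.0838 top 6 0.0838 top 7 0.0822 
 grip (array([ 0.48389325, -0.09295219]), (0.019845502451062202, 0.0767245814204216), 0.9818329215049744) [ 0.48371957 -0.10244162  0.24319222] [ 0.49422813 -0.05471295  0.25130145]
(array([0.55263114, 0.0765766 ]), (0.15248504281044006, 0.17320655286312103), 0.21088585257530212)
scene 1 0.0842 scene 2 0.0845 scene 3 0.0839 scene 4 0.0848 scene 5 0.0839 scene 6 0.0842 scene 7 0.0821 
 grip (array([ 0.48843974, -0.08250193]), (0.020670410245656967, 0.08822483569383621), 3.872053384780884) [ 0.48955405 -0.0766472   0.24093816] [ 0.49780109 -0.03841929  0.24757351]
(array([0.553716  , 0.08016419]), (0.17419683933258057, 0.15074533224105835), 89.96210479736328)
```

View pics/t1.png

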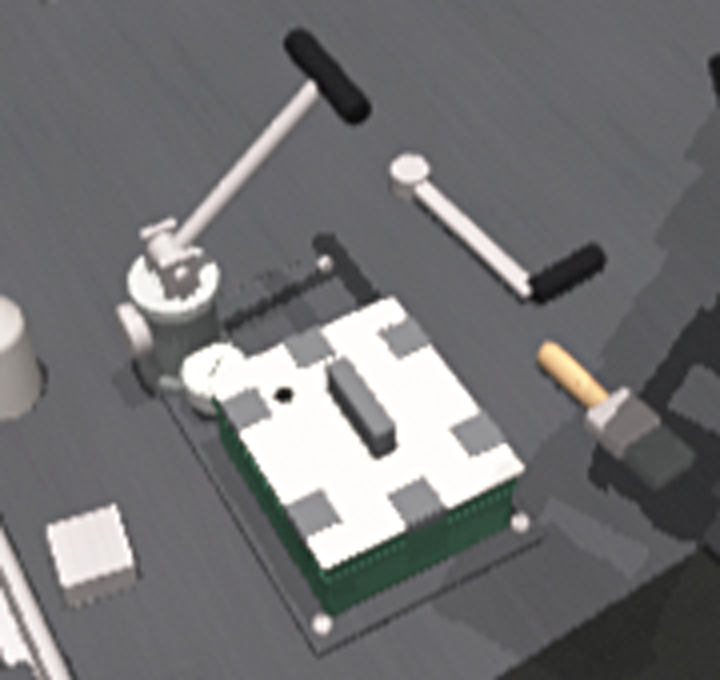

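All six tabs are flush: tops at 0.084 in both views against the plate at 0.082, and each hit a hard stop after about 8 mm. Now the pump lever.

```bash
cat >> h.py <<'E'
G=np.array([.486,-.0853]); PX=G[0]+.17*np.cos(.7)
def arc(a,dz=0): return [PX-.17*np.cos(a),G[1],.125+.17*np.sin(a)+.011+.022+dz]
def stroke():
    log=[]
    for a in np.linspace(.7,-.06,9): r.move_linear(arc(a),vel=.12); log.append(round(float(r.current_contact_force()[2]),1))
    a=-.06
    while a>-.16:
        a-=.007; r.move_linear(arc(a),vel=.05); f=float(r.current_contact_force()[2]); log.append(round(f,1))
        if f>24: break
    print("bottom a",round(a,3),"tcp",np.round(r.current_tool_pos(),4),log); r.sleep(.25)
    for a in np.linspace(-.1,.7,9): r.move_linear(arc(a),vel=.12)
    r.move_linear(arc(.7,.02),vel=.1); r.sleep(.5); st("up")
E
python3 - <<'E'
from h import *
r.set_gripper(0)
p=arc(.7,.03); q=bestq(p,np.pi/2); r.move_to(arc(.7,.1),q); r.move_linear(arc(.7,.02),vel=.1); r.sleep(.2); st("above")
s=shot("scene");save(s,"v0.png",(170,90,350,260),4)
stroke()
s=shot("scene");save(s,"v1.png",(170,90,350,260),4)
E
```

```text
above t 91.8 tcp [ 0.4862 -0.0853  0.288 ] F [-0.  -0.5 -0.4] op 0.001
bottom a -0.123 tcp [ 0.4481 -0.0856  0.1397] [1.0, 7.1, 6.9, 7.1, 7.3, 7.8, 8.5, 9.4, 9.1, 9.5, 9.8, 9.6, 9.9, 10.0, 10.6, 11.6, 17.8, 28.2]
up t 100.3 tcp [ 0.486  -0.0853  0.2874] F [-0.6  0.4 -0.1] op -0.002
```

View pics/v0.png

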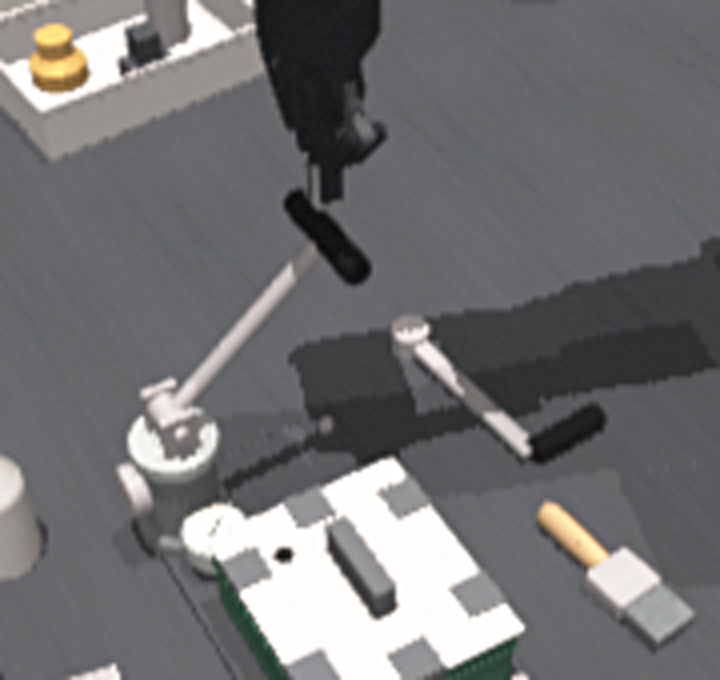

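View pics/v1.png

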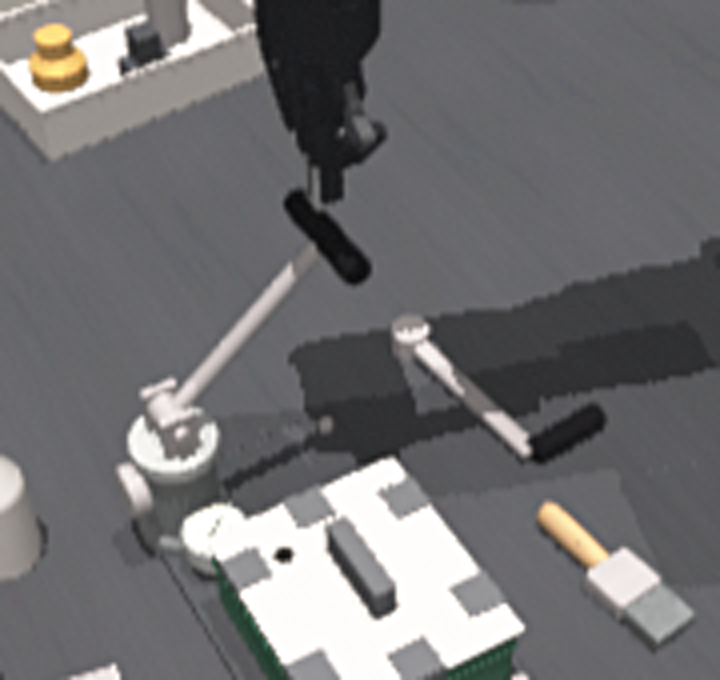

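Stroke 1 reached the hard bottom stop (28 N), and the grip is back at the same place (crop px (328,235)). Three more strokes.

Run:
```python
from h import *
for _ in range(3): stroke()
r.move_linear(arc(.7,.1),vel=.15)
r.move_to([.40,.25,.35],bestq((.40,.25,.35),np.pi/2)); r.sleep(.3); st("end")
t=shot("top");s=shot("scene");save(s,"e1.png",s=1.5);save(t,"e1t.png",s=1.5)
for n,x in(("top",t),("scene",s)):
    P=cloud(x)
    off=np.array([.0,-.002]) if n=="top" else np.array([.001,.001])
    for i,tb in enumerate(TABS+[(.03,.03)]):
        c=LID+off+rot(.005,tb); m=(abs(P[...,0]-c[0])<.009)&(abs(P[...,1]-c[1])<.009)&(P[...,2]<.11); print(n,i+1,np.median(P[m][:,2]).round(4),end=" ")
    hsv=cv2.cvtColor(x["pixels"],cv2.COLOR_RGB2HSV)
    q=P[(hsv[...,2]<70)&(P[...,2]>.2)&(P[...,2]<.28)&(P[...,0]>.3)&(P[...,0]<.7)&(abs(P[...,1]+.08)<.06)]; print(" grip",rect(q)[0],q.max(0))
```

```text
bottom a -0.123 tcp [ 0.448  -0.0856  0.1396] [1.7, 6.8, 7.8, 6.7, 7.9, 7.8, 8.7, 8.8, 9.6, 10.7, 10.2, 10.0, 10.4, 10.0, 10.6, 9.9, 18.3, 27.5]
up t 108.9 tcp [ 0.486  -0.0853  0.2874] F [-0.2  0.2  0.3] op -0.001
bottom a -0.123 tcp [ 0.4481 -0.0856  0.1397] [1.5, 6.8, 7.7, 7.2, 7.8, 7.8, 7.4, 9.4, 9.5, 9.7, 10.3, 10.4, 10.4, 10.7, 9.8, 10.9, 18.4, 28.3]
up t 117.4 tcp [ 0.486  -0.0853  0.2874] F [ 0.1  0.4 -0.6] op -0.001
bottom a -0.123 tcp [ 0.448  -0.0856  0.1397] [1.8, 7.7, 6.6, 6.7, 7.2, 8.4, 8.1, 8.5, 9.7, 10.2, 9.2, 9.8, 10.5, 9.7, 9.7, 10.5, 18.6, 28.4]
up t 126.0 tcp [ 0.486  -0.0853  0.2874] F [ 0.5 -0.   0.3] op 0.002
end t 128.2 tcp [0.4003 0.2496 0.35  ] F [-0.7  0.9 -0.1] op -0.001
top 1 0.0843 top 2 0.083 top 3 0.0841 top 4 0.0836 top 5 0.0839 top 6 0.0824 top 7 0.0809  grip [ 0.48417264 -0.09045951] [ 0.49425035 -0.05003808  0.24882413]
scene 1 0.0844 scene 2 0.0843 scene 3 0.0841 scene 4 0.0847 scene 5 0.0839 scene 6 0.0838 scene 7 0.082  grip [ 0.48805839 -0.08369194] [ 0.49775276 -0.03843845  0.24729494]
```

View pics/e1.png

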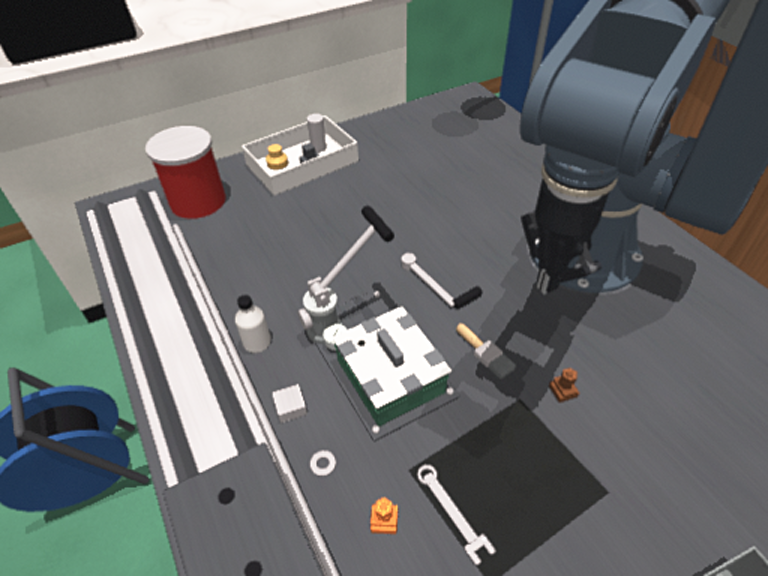

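View pics/e1t.png

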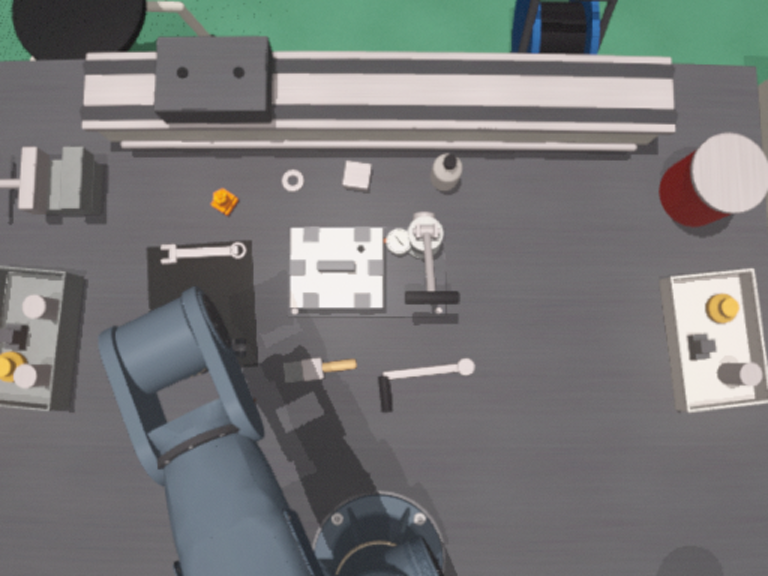

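The lid is seated with all tabs flush, and the lever is at its top (px (377,222)). The mat is clear and the bystanders are in the same places. Handing in.

```bash
python3 -c "
from cell import r
print(r.hand_in(), r.current_t())"
```

```text
the job is handed in; nothing more can be done
the job is handed in; nothing more can be done
```

The job is done and handed in at about 128 s of the 210 s allowed. All four dark clamp bolts stand upright in the green box, the lid is on square and released, the six tabs are down, and the pump has had four full strokes.

- **Bolts:** both cameras showed all four upright in the box before the lid went on. I saw no bolt get knocked aside.
- **Lid and tabs:** the lid lies flat on the rim. Each tab went down about 8 mm to a hard stop. Their tops now read about 0.084 m and the plate about 0.082 m, as they should when fully down.
- **Pump:** each of the four strokes met the bottom stop at about 28 N. After each one the gripper backed 20 mm off so the lever could spring back, and the last picture shows it at its top position.
- **Other things:** the bystanders and the orange and brown look-alikes look unmoved in the last pictures, though I did not measure them.

No final check failed. The two cameras disagreed by 3–5 mm throughout, so I used their mean, and the placed bolts matched the robot's own position to within about 1 mm. One early reading of a bolt's angle was rejected by my own size check before anything moved. I loosened that check and the grasp was good.

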